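# Wind the last vice tight

### The arm

A 6-joint arm with a two-finger parallel gripper is mounted at the origin on the work surface. World frame = base frame: x ahead of the robot, y to its left, z up, the work surface at z = 0. Lengths are in m, angles in rad, forces in N, time in s.
With the tool pointing down it reaches from about 0.25 to 0.85 m from the base axis. Payload 12.5 kg.
Tool frame: the origin (TCP) lies at the very end of the fingers, on their centre line; the grasp point (between the pads) lies 19 mm behind it; y points along the fingers, x is the direction in which the jaws open and shut, and the axes are right-handed (so a half turn about y gives the same grasp; the last joint's range is limited). The gripper opens to 93 mm and grips with 3 to 60 N. Pads are 15 mm wide; open, the fingers measure 128 mm over their backs; the gripper's body (75 mm by 188 mm) begins 65 mm behind the grasp point.
Start: joints at [1.161, 0.351, 1.652, -0, 1.139, -0.085], TCP at [0.175, 0.521, 0.219] pointing down, gripper open.
Joint ranges: [-2.75, 2.75], [-0.79, 2.1], [0.01, 2.65], [-1.57, 4.71], [0.07, 3.14], [-2.87, 2.87]. Speed limits (rad/s): [2.22, 2.22, 2.79, 3.14, 3.14, 3.14].

### API

Orientations are given as a 3x3 rotation matrix whose columns are the frame's x, y, z axes.
In Python, from plant import arm gives the robot as it stands.
- The arm moves only by the shell command python3 -m jog 'ROWS' [OPENING] [FORCE]. ROWS is JSON, one flat list of numbers, 4 for each row, row after row: the shift along the world's x, y, z in cm, then the turn about the world's z in rad. A call has 1 to 20 rows; each row shifts and turns the commanded pose from where the row before left it; what a row does not reach is not made up. A row lasts 1/8 s, in which the tool goes at most 62.5 mm and 10.7 degrees, less where a joint would pass 70% of its speed; a pose out of reach is approached as far as the arm can. A call with a gripper value outside its range is refused whole. OPENING is the closure, from 0 (fully open) to 1 (shut), set as the call begins (- or left out, the last holds). The fingers move at their own pace and stop on an object; FORCE is the grip in N (left out, the last holds). Time passes only in rows, so rows that do not move let the fingers close. It gives the time, the measured TCP pose, the force and the opening at its end, in the units of the state.
- arm.read_state(): the state, without advancing time (a new reading comes with each control period).
- arm.get_image(name): name is "side" or "top"; returns (picture, depth): 480x640x3 uint8, red, green, blue; 480x640 float32, m along the optical axis (not along the pixel's ray), 0 where there is no reading.
- arm.calibration(name): a dict with "mtx" (3x3 intrinsics, pixels), "position" and "orientation" of the camera in the world. Camera axes: x right, y up, looking along -z (the intrinsics and any distortion apply to the point x, -y, -z); pixel columns grow to the right and rows downward; lengths in m; the calibration is good to about 2 mm. A picture is of the moment at which its call begins. calibration takes no time and is no camera call.
- arm.sign_off(): hands the job in, once; it reports no verdict.
The state is a dict: "t": time; "joints": joint angles; "joint_velocities": joint speeds; "joint_torque": joint torques, N m; "tcp_pos": TCP position; "tcp_rot": TCP orientation; "force": force on the tool from outside, world axes, zero at the start; "wrist_torque": the same for the moment, N m; "gripper_width": finger opening in m.
Only numpy, scipy, OpenCV 4.12 (cv2) and the standard library are available. Lean on these libraries where they do the work, as an engineer would, in place of code of your own. Each camera call takes 0.05 s, during which the arm holds its last target.

### The job

The wooden shoe last in the green bench vice has to be clamped. Pick up the loose crank, ease it by its square socket, without ramming it, fully down onto the vice's square shaft, and with it wind the shaft clockwise (seen from above) round and round until the jaw has closed on the toe of the last and the crank goes firm; stop there, because forcing it further overstrains the sprung shaft. Then let go, leaving the jaw shut, the crank fully seated on the shaft and the other things on the bench where they are.

Things in the scene. Friction and masses are not known exactly. Their poses are not given: they have to be found in the camera images.
- hub_mid (a point): Middle of the loose crank's hub, an upright dark steel block 36 x 36 mm across, 55 mm tall (this point is 27.5 mm above its underside), z up. From its foot a flat arm 20 mm wide, 10 mm thick runs along +x, 91 mm from hub axis to end. Crank about 0.35 kg, standing on the table on hub and arm. Grip the hub for fitting: its flat sides towards +y and -y are free.
- hub_foot (a point): Centre of the hub's underside, axes as hub_mid: the mouth of the square socket, 17.8 mm wide (sides along x and y) with a 1 mm chamfer, 33 mm deep, open below. Fully seated, this point meets the shaft's origin.
- grip_mid (a point): Middle of the crank's wooden grip, an upright round handle 25 mm in diameter that spins freely on its pin near the arm's end, 80 mm from the hub axis along the hub's +x. It spans 12 to 65 mm above the arm's underside; this point is 38.5 mm above it. Held here, the gripper can keep its direction while the grip is led round the shaft in a circle of 80 mm radius.
- shaft: The vice's upright square steel shaft; do not grip it. Origin on its axis on top of the round collar from which it stands (60 mm across, 116 mm above the table). 16 mm square, sides along x and y, 30 mm tall, the top 4 mm 15 mm square as a lead. z up; it turns about z.
- shaft_top (a point): Centre of the shaft's upper end, 30 mm above the collar; axes as the shaft's. Clockwise from above closes the jaw, 0.8 mm per radian of the collar. Turning takes about 0.25 N m (3 N at the crank's grip) until the jaw meets the last, 1.7 to 2.1 turns from the start; there the collar stops dead and only the shaft's spring still gives, 3 N m per radian.
- collar: Dark round collar 60 mm across from which the shaft stands; same origin as the shaft. The shaft drives it through an overload spring (3 N m per radian), at rest with x axes in line, so the shaft runs ahead by its torque: some 0.1 rad in running, over 0.15 rad (6 N at the grip) when firm; over 0.6 rad (22 N at the grip) is overstrained. The collar turns the screw and stays where it is left.
- jaw_face (a point): Centre of the moving jaw's rubber facing, which closes along +y (along the bed) on the toe of the last. Axes as last_toe.
- last_toe (a point): Tip of the toe of the wooden last lying in the vice, 88 mm above the bench, where the jaw's facing stops. Last and bed run from here 230 mm along +y. The jaw is closed when jaw_face has the same y as this point.
- vice: The green vice, fixed to the bench: origin on the bench under the shaft's axis, z up, its bed runs 400 mm along +y. Its head under the shaft is 120 mm square, 105 mm tall; apart from collar and shaft nothing within 150 mm of the shaft's axis is taller.
- hammer: A hammer lying on the bench; leave alone.
- polish_tin: A low round tin 72 mm wide, 30 mm tall; leave alone.
- glue_jar: A brown glass jar 70 mm wide, 90 mm tall; leave alone.
- brush: A brush lying on the bench; leave alone.
- spare_last: A spare pale wooden last on the bench; leave alone.
- awl: A thin hand tool lying on the bench; leave alone.
- tack_tray: A wooden tray 80 x 120 x 30 mm; leave alone.
- heel_block: A rubber heel block 62 x 55 x 22 mm; leave alone.
Things that resemble listed ones, but are neither listed nor needed, are in the scene too. Of the things that look like the part that bears hub_mid, the larger one is meant.

How it is judged:
By the outcome, as a careful person would: the job done as asked, in the order asked, and still so for the second after the job is handed in, with the robot touching nothing.
It also fails if it takes over 67 s, if anything falls off the work surface, if the arm or the gripper's body presses on something with over 40 N, if the wrist force passes 120 N, or if a joint passes its speed limit or range.

## Working session

There is one attempt and no reset: what is moved stays moved. The work goes in short steps, Python scripts to look and compute and a shell command to move; the robot and the scene stay as the last step left them, time stands still between calls to the robot, and variables do not carry over. Pictures are saved under pics/ and viewed, and the job is handed in when it is done.

```bash
ls; mkdir -p pics; python3 - <<'E'
from plant import arm
import cv2,numpy as np
s=arm.read_state()
for k in s: print(k,np.round(s[k],3).tolist())
for n in("side","top"):
    im,d=arm.get_image(n)
    cv2.imwrite(f"pics/{n}0.png",im[...,::-1]); np.save(f"{n}0.npy",d)
    c=arm.calibration(n); print(n,{k:np.round(v,4).tolist() for k,v in c.items()})
E
```

```text
pics
t 0.0
joints [1.161, 0.351, 1.652, 0.0, 1.139, -0.085]
joint_velocities [0.001, -0.0, -0.002, 0.0, 0.0, -0.0]
joint_torque [0.001, -49.732, -28.526, 0.07, 0.026, -0.0]
tcp_pos [0.175, 0.521, 0.218]
tcp_rot [[0.319, -0.0, -0.948], [0.948, -0.001, 0.319], [-0.001, -1.0, 0.0]]
force [-0.052, 0.36, -0.01]
wrist_torque [0.019, -0.005, -0.004]
gripper_width 0.093
side {'mtx': [[567.3295, 0.0, 316.1768], [0.0, 567.3295, 249.919], [0.0, 0.0, 1.0]], 'position': [-0.0661, -1.1453, 1.2634], 'orientation': [[0.8771, 0.3279, -0.3509], [-0.4802, 0.5926, -0.6467], [-0.0041, 0.7357, 0.6773]]}
top {'mtx': [[574.5846, 0.0, 328.1113], [0.0, 574.5846, 233.4355], [0.0, 0.0, 1.0]], 'position': [0.2133, -0.0347, 1.6476], 'orientation': [[-0.0247, 0.979, -0.2022], [-0.9997, -0.0237, 0.007], [0.002, 0.2023, 0.9793]]}
```

View pics/side0.png

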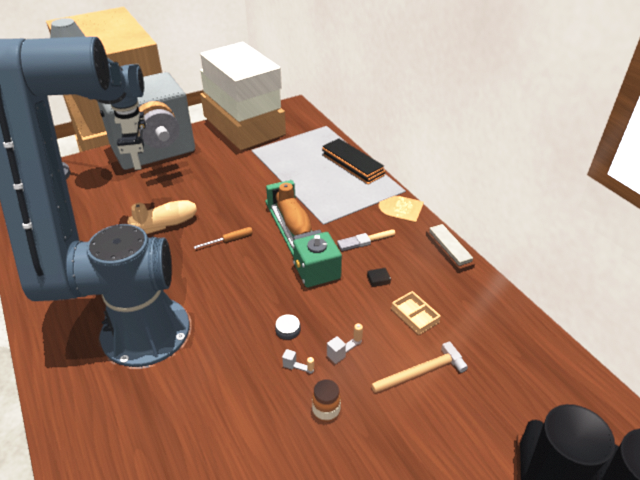

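View pics/top0.png

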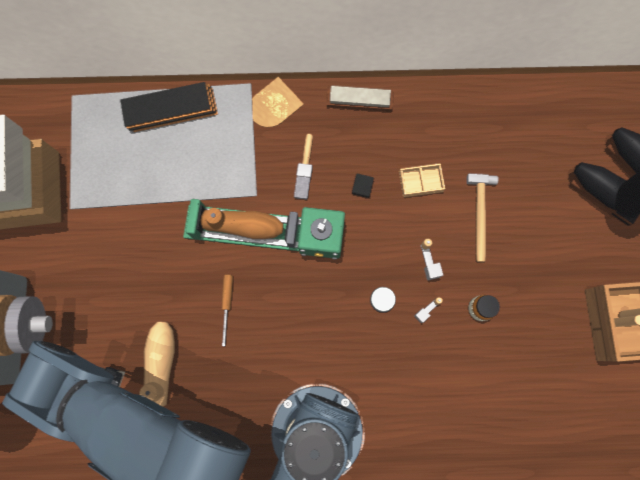

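Two crank-like things appear in the top view. One is at about (432,262), the other at about (428,310). The first looks larger and fits the 36 mm hub, so I'll confirm that in crops.

```bash
cat > h.py <<'E'
import numpy as np,cv2
from plant import arm
def ray(n,u,v):
    c=arm.calibration(n);K=np.array(c["mtx"]);R=np.array(c["orientation"]);p=np.array(c["position"])
    d=R@np.array([(u-K[0,2])/K[0,0],-(v-K[1,2])/K[1,1],-1]);return p,d
def onz(n,u,v,z):
    p,d=ray(n,u,v);return p+d*(z-p[2])/d[2]
def proj(n,P):
    c=arm.calibration(n);K=np.array(c["mtx"]);R=np.array(c["orientation"]);p=np.array(c["position"])
    q=R.T@(np.asarray(P)-p);return np.array([K[0,2]+K[0,0]*q[0]/-q[2],K[1,2]-K[1,1]*q[1]/-q[2]])
def dep(n,d,u,v):
    p,r=ray(n,u,v);return p+r*d[v,u]
def crop(src,out,u0,v0,u1,v1,s,grid=10):
    im=cv2.imread(src)[v0:v1,u0:u1];im=cv2.resize(im,None,fx=s,fy=s,interpolation=cv2.INTER_CUBIC)
    for u in range(-(-u0//grid)*grid,u1,grid):
        cv2.line(im,((u-u0)*s,0),((u-u0)*s,6),(0,255,255),1);cv2.putText(im,str(u),((u-u0)*s,16),0,.35,(0,255,255),1)
    for v in range(-(-v0//grid)*grid,v1,grid):
        cv2.line(im,(0,(v-v0)*s),(6,(v-v0)*s),(0,255,255),1);cv2.putText(im,str(v),(8,(v-v0)*s+4),0,.35,(0,255,255),1)
    cv2.imwrite(out,im)
E
python3 - <<'E'
from h import *
crop("pics/top0.png","pics/c1.png",405,230,455,330,6)
crop("pics/top0.png","pics/c2.png",280,195,360,270,8)
crop("pics/side0.png","pics/c3.png",270,310,380,390,7)
crop("pics/side0.png","pics/c4.png",260,175,360,295,5)
E
```

```text
(no output)
```

View pics/c1.png

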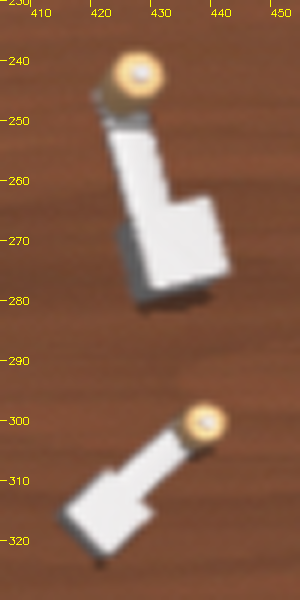

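View pics/c2.png

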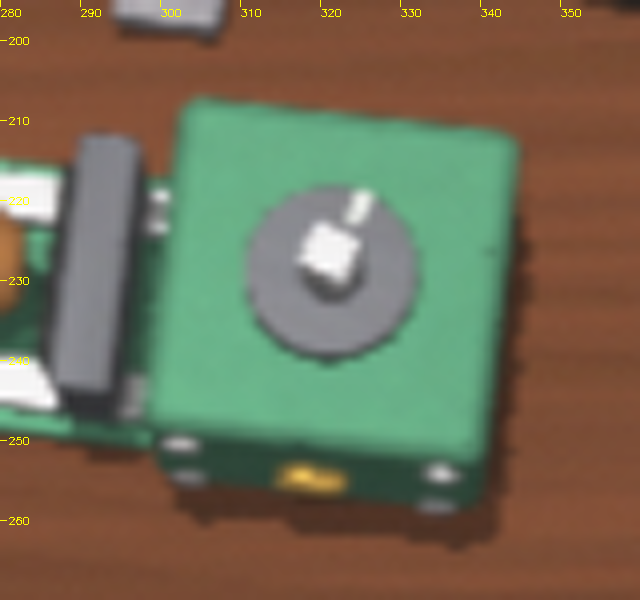

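View pics/c3.png

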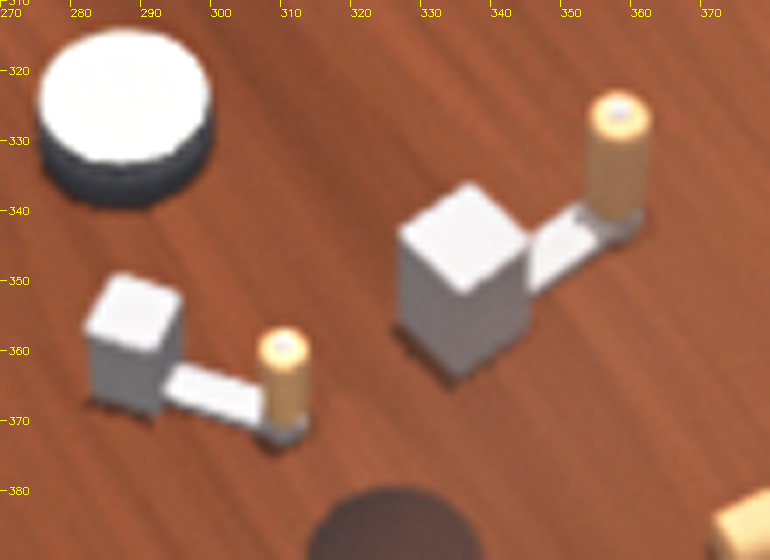

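View pics/c4.png

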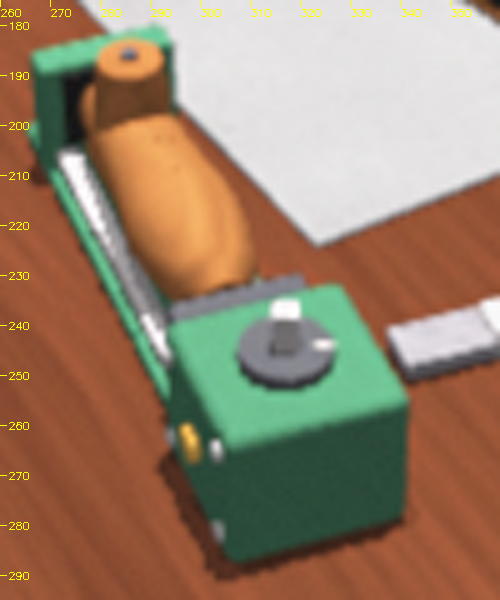

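```bash
cat > m1.py <<'E'
from h import *
from scipy.optimize import least_squares
def rz(a): return np.array([[np.cos(a),-np.sin(a)],[np.sin(a),np.cos(a)]])
def fit(obs,x0):
    def f(q):
        r=[]
        for n,l,uv in obs:
            P=np.r_[q[:2]+rz(q[2])@np.array(l[:2]),l[2]]
            r+=list(proj(n,P)-uv)
        return r
    s=least_squares(f,x0,loss='soft_l1'); print(np.round(s.x,4),"rms px",np.sqrt(np.mean(np.square(f(s.x)))));print(np.round(np.reshape(f(s.x),(-1,2)),1).tolist());return s.x
def C(u0,v0,s): return lambda a,b:np.array([u0+(a+.5)/s-.5,v0+(b+.5)/s-.5])
c1=C(405,230,6);c2=C(280,195,8);c3=C(270,310,7);c4=C(260,175,5)
# approx yaw
hub=onz("top",435,270,.055);gr=onz("top",428.3,242.2,.065);print(hub,gr)
y0=np.arctan2(*(gr-hub)[1::-1]);print(y0)
h=.018
obs=[("top",(80,0,0),0)]
o=[]
# crank x+ is image up/slightly left; crank +y is image left
o+=[("top",(h,-h,.055),c1(209,195)),("top",(-h,-h,.055),c1(230,271)),("top",(-h,h,.055),c1(152,290)),("top",(.08,0,.065),c1(140,73))]
S=lambda l:proj("side",l)
o+=[("side",(.08,0,.065),c3(619,115))]
for n,l in [("A",(h,h)),("B",(h,-h)),("C",(-h,-h)),("D",(-h,h))]:
    P=np.r_[hub[:2]+rz(y0)@np.array(l),.055]; print(n,S(P))
o+=[("side",(h,h,.055),c3(470,183)),("side",(h,-h,.055),c3(530,240)),("side",(-h,-h,.055),c3(463,292)),("side",(-h,h,.055),c3(399,236))]
q=fit(o,[*hub[:2],y0])
print("grip",q[:2]+rz(q[2])@[.08,0])
print("vice")
v=onz("top",*c2(333,272),.116);print(v,onz("top",*c2(330,252),.146),onz("side",*c4(286,308),.146),onz("side",*c4(286,352),.116))
g=.06
for a,b in [(190,97),(520,133),(485,460),(147,420)]: print(onz("top",*c2(a,b),.105))
m=onz("top",*c2(360,207),.116);print("mark",m, np.arctan2(m[1]-v[1],m[0]-v[0]),np.linalg.norm(m-v))
k=[onz("top",*c2(a,b),.146) for a,b in [(316,222),(360,238),(345,285),(300,267)]]
for i in range(4):
    d=k[(i+1)%4]-k[i];print("edge",np.arctan2(d[1],d[0]),np.linalg.norm(d))
E
python3 m1.py
```

```text
[ 0.43058058 -0.34207916  0.055     ] [ 0.50816046 -0.32625289  0.065     ]
0.201238413937934
A [337.31844572 336.26021409]
B [346.33521164 344.38545085]
C [336.23814226 351.4761656 ]
D [327.25524547 343.16449426]
[ 0.4299 -0.3409  0.207 ] rms px 0.30496522864562603
[[-0.3, 0.5], [-0.4, 0.3], [0.2, 0.0], [-0.3, 0.4], [0.3, -0.1], [0.1, 0.3], [0.6, 0.3], [0.1, -0.0], [0.2, -0.3]]
grip [ 0.50822176 -0.32443857]
vice
[ 0.54355639 -0.02706108  0.116     ] [ 0.54395171 -0.0263594   0.146     ] [ 0.54341186 -0.02624851  0.146     ] [ 0.54043347 -0.03147036  0.116     ]
[0.6090434  0.02107436 0.105     ]
[ 0.5934695  -0.09267786  0.105     ]
[ 0.47922839 -0.07727623  0.105     ]
[0.4958592  0.03754012 0.105     ]
mark [ 0.56605454 -0.03679257  0.116     ] -0.40824461371994497 0.024512620039274062
edge -1.9515310697453556 0.015728438811379464
edge 2.8161092104891123 0.016838036560481762
edge 1.1585855925164155 0.016256467311528564
edge -0.3555955392310056 0.01630589059582511
```

The crop confirms the crank at top (435,270) / side (336,344) is the larger one: a 36 mm cube fits it at 0.3 px rms. Next is checking its neighbours, and moving over it.

```bash
python3 - <<'E'
from h import *
print("jar",onz("top",487,306,.09),"tin",onz("top",383,299,.03),"small",onz("top",424,315,.04))
d=np.load("top0.npy")
for u,v in [(213,217),(240,224),(288,225),(293,230),(322,227),(330,235),(160,390)]: print(u,v,dep("top",d,u,v))
E
python3 -m jog '[1.4,-4.8,0.1,-0.145, 1.4,-4.8,0.1,-0.145, 1.4,-4.8,0.1,-0.145, 1.4,-4.8,0.1,-0.145, 1.4,-4.8,0.1,-0.145, 1.4,-4.8,0.1,-0.145, 1.4,-4.8,0.1,-0.145, 1.4,-4.8,0.1,-0.145, 1.4,-4.8,0.1,-0.145, 1.4,-4.8,0.1,-0.145, 1.4,-4.8,0.1,-0.145, 1.4,-4.8,0.1,-0.145, 1.4,-4.8,0.1,-0.145, 1.4,-4.8,0.1,-0.145, 1.4,-4.8,0.1,-0.145, 1.4,-4.8,0.1,-0.145, 1.4,-4.8,0.1,-0.145, 1.4,-4.8,0.1,-0.145, 0,0,0,0, 0,0,0,0]' 0
```

```text
jar [ 0.32456748 -0.4695885   0.09      ] tin [ 0.35555339 -0.19570915  0.03      ] small [ 0.30760452 -0.30658499  0.04      ]
213 217 [0.58150461 0.26691757 0.12257718]
240 224 [0.56753168 0.19809837 0.09021383]
288 225 [0.56458351 0.06582338 0.07624938]
293 230 [0.54818685 0.05155441 0.08437679]
322 227 [ 0.54174192 -0.0294709   0.14401449]
330 235 [ 0.52559069 -0.05065471  0.11342624]
160 390 [0.12679919 0.40576049 0.086233  ]
t: 2.6
tcp_pos: [0.4271, -0.3421, 0.2362]
tcp_rot: [[0.206, -0.001, 0.978], [-0.978, 0.001, 0.206], [-0.001, -1.0, -0.001]]
force: [-0.2, -0.2, -0.3]
gripper_width: 0.0933
```

```bash
python3 -m jog '[0.3,0.1,-4,0, 0,0,-4,0, 0,0,-4,0, 0,0,-4,0, 0,0,-3,0, 0,0,-2,0, 0,0,-1.4,0, 0,0,0,0]' 0
```

```text
t: 3.6
tcp_pos: [0.4303, -0.341, 0.0124]
tcp_rot: [[0.206, -0.001, 0.978], [-0.978, 0.001, 0.206], [-0.001, -1.0, -0.001]]
force: [0.4, -0.5, -0.1]
gripper_width: 0.0933
```

```bash
python3 -m jog '[0,0,0,0, 0,0,0,0, 0,0,0,0, 0,0,0,0, 0,0,0,0, 0,0,0,0]' 1 50; python3 - <<'E'
from h import *
im,d=arm.get_image("side");cv2.imwrite("pics/s1.png",im[...,::-1]);crop("pics/s1.png","pics/s1c.png",270,280,400,390,6)
E
```

```text
t: 4.35
tcp_pos: [0.4303, -0.3415, 0.0126]
tcp_rot: [[0.205, -0.001, 0.979], [-0.979, 0.001, 0.205], [-0.001, -1.0, -0.0]]
force: [-1.3, 4.6, 4.1]
gripper_width: 0.0376
```

View pics/s1c.png

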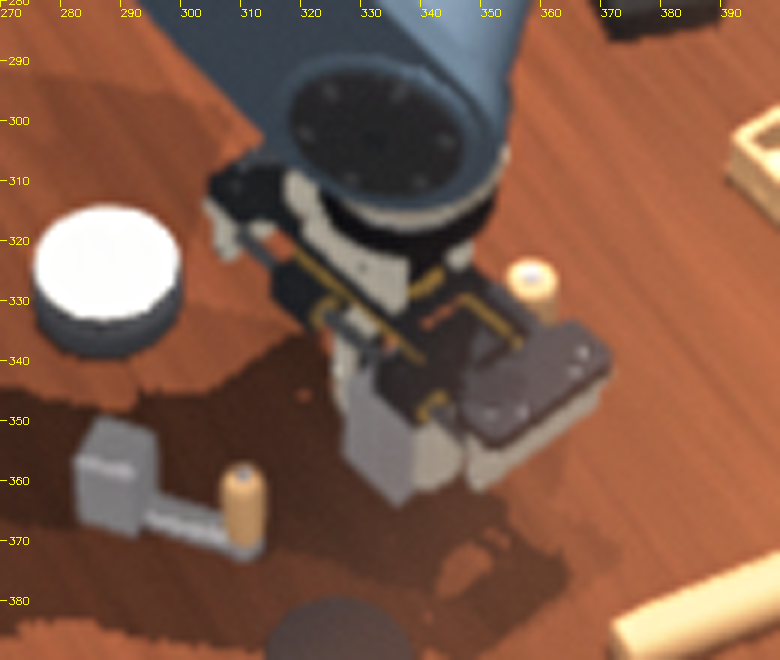

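The fingers straddle the hub (side view about (337,345)) and the grip stays clear. The width reads 37.6 mm, so I'll let it settle and then lift.

```bash
python3 -m jog '[0,0,0,0, 0,0,0,0]' 1 50; python3 -m jog '[0,0,1,0, 0,0,3,0, 0,0,4,0, 0,0,4,0, 0,0,4,0, 0,0,3,0, 0,0,0,0]' ; python3 - <<'E'
from h import *
im,d=arm.get_image("side");cv2.imwrite("pics/s2.png",im[...,::-1]);crop("pics/s2.png","pics/s2c.png",270,200,400,320,6)
print(arm.read_state()["wrist_torque"])
E
```

```text
t: 4.65
tcp_pos: [0.4302, -0.3414, 0.0126]
tcp_rot: [[0.205, -0.001, 0.979], [-0.979, 0.001, 0.205], [-0.001, -1.0, -0.001]]
force: [-2.0, 4.2, 2.3]
gripper_width: 0.0359
t: 5.52
tcp_pos: [0.4313, -0.3426, 0.2048]
tcp_rot: [[0.205, 0.003, 0.979], [-0.979, -0.003, 0.205], [0.004, -1.0, 0.003]]
force: [0.1, -0.7, -3.6]
gripper_width: 0.0356
[-0.06018503  0.20423963 -0.00336319]
```

View pics/s2c.png

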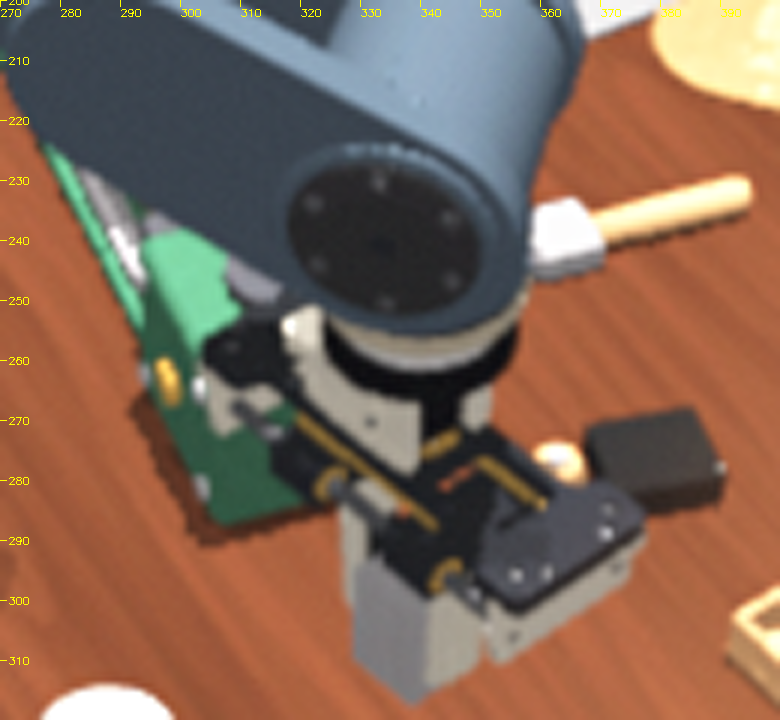

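```bash
python3 -m jog '[0.94,2.63,0,0.082, 0.94,2.63,0,0.082, 0.94,2.63,0,0.082, 0.94,2.63,0,0.082, 0.94,2.63,0,0.082, 0.94,2.63,0,0.082, 0.94,2.63,0,0.082, 0.94,2.63,0,0.082, 0.94,2.63,0,0.082, 0.94,2.63,0,0.082, 0.94,2.63,0,0.082, 0.94,2.63,0,0.082, 0,0,0,0, 0,0,0,0]' ; python3 - <<'E'
from h import *
im,d=arm.get_image("side");cv2.imwrite("pics/s3.png",im[...,::-1]);crop("pics/s3.png","pics/s3c.png",270,175,370,275,6);np.save("s3.npy",d)
im,d=arm.get_image("top");cv2.imwrite("pics/t3.png",im[...,::-1])
print(arm.read_state()["joints"])
E
```

```text
t: 7.32
tcp_pos: [0.5427, -0.0265, 0.2015]
tcp_rot: [[0.928, -0.002, 0.372], [-0.372, -0.0, 0.928], [-0.002, -1.0, -0.001]]
force: [0.2, 0.2, -2.7]
gripper_width: 0.0357
[-1.35037760e-01  3.57556084e-01  1.68597164e+00 -1.65456384e-04
  1.09896153e+00  2.46617159e-01]
```

View pics/s3c.png

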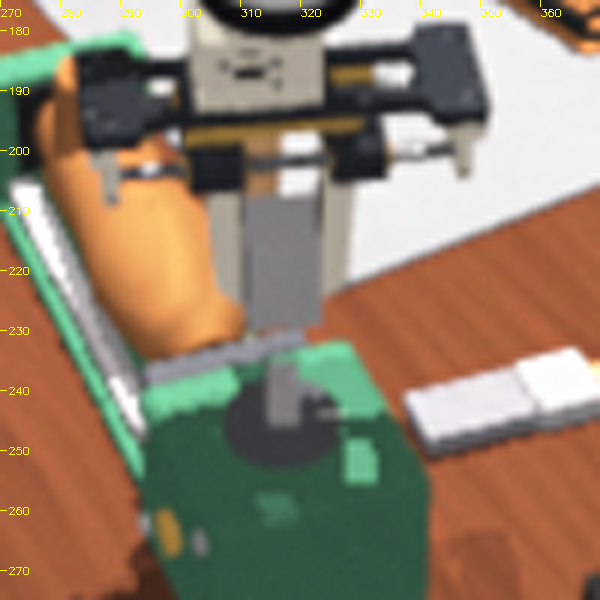

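View pics/t3.png

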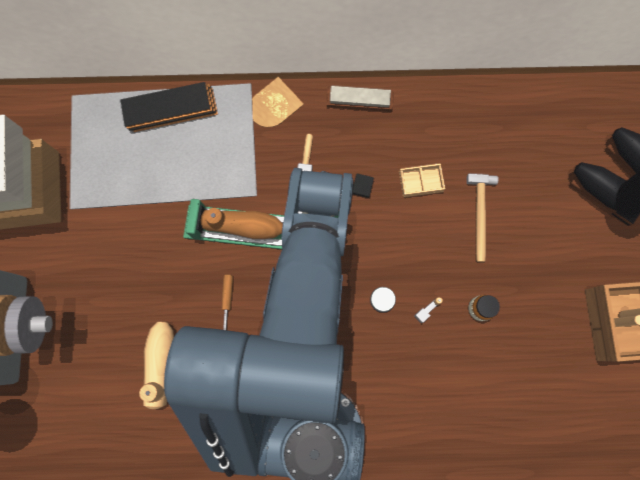

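```bash
python3 - <<'E'
from h import *
from m1 import rz,C
c=C(270,175,6);h=.018
T=np.array([.5427,-.0265]);psi=np.arctan2(.928,.372);print("yaw",psi)
for l,o in [((-h,h),(243,322)),((-h,-h),(322,327))]:
    print("foot",proj("side",np.r_[T+rz(psi)@np.array(l),.189]),c(*o))
# top of hub at z .244: seen under body
sh=np.array([.5438,-.0264])
for y in(-.30,-.38,-.46):
    for z in(.118,.142):
        print(y,z,[np.round(proj("side",np.r_[sh+rz(y)@np.array(l),z]),1).tolist() for l in [(-.008,-.008),(.008,-.008),(-.008,.008),(.008,.008)]])
E
python3 - <<'E'
from h import crop
crop("pics/s3.png","pics/s3d.png",300,222,340,252,18,5)
crop("pics/side0.png","pics/s0d.png",300,222,340,262,15,5)
E
```

```text
[ 0.43058058 -0.34207916  0.055     ] [ 0.50816046 -0.32625289  0.065     ]
0.201238413937934
A [337.31844572 336.26021409]
B [346.33521164 344.38545085]
C [336.23814226 351.4761656 ]
D [327.25524547 343.16449426]
[ 0.4299 -0.3409  0.207 ] rms px 0.30496522864562603
[[-0.3, 0.5], [-0.4, 0.3], [0.2, 0.0], [-0.3, 0.4], [0.3, -0.1], [0.1, 0.3], [0.6, 0.3], [0.1, -0.0], [0.2, -0.3]]
grip [ 0.50822176 -0.32443857]
vice
[ 0.54355639 -0.02706108  0.116     ] [ 0.54395171 -0.0263594   0.146     ] [ 0.54341186 -0.02624851  0.146     ] [ 0.54043347 -0.03147036  0.116     ]
[0.6090434  0.02107436 0.105     ]
[ 0.5934695  -0.09267786  0.105     ]
[ 0.47922839 -0.07727623  0.105     ]
[0.4958592  0.03754012 0.105     ]
mark [ 0.56605454 -0.03679257  0.116     ] -0.40824461371994497 0.024512620039274062
edge -1.9515310697453556 0.015728438811379464
edge 2.8161092104891123 0.016838036560481762
edge 1.1585855925164155 0.016256467311528564
edge -0.3555955392310056 0.01630589059582511
yaw 1.1895470077687038
foot [311.17735926 229.76496947] [310.08333333 228.25      ]
foot [323.4529472  228.76672771] [323.25       229.08333333]
-0.3 0.118 [[314.9, 245.3], [320.1, 244.5], [313.8, 241.8], [319.0, 241.1]]
-0.3 0.142 [[314.9, 239.3], [320.1, 238.6], [313.8, 235.8], [319.0, 235.1]]
-0.38 0.118 [[314.7, 245.1], [319.9, 244.7], [314.0, 241.6], [319.3, 241.2]]
-0.38 0.142 [[314.6, 239.2], [319.9, 238.7], [314.0, 235.7], [319.3, 235.2]]
-0.46 0.118 [[314.4, 245.0], [319.7, 244.9], [314.2, 241.5], [319.5, 241.3]]
-0.46 0.142 [[314.4, 239.0], [319.7, 238.9], [314.2, 235.5], [319.5, 235.4]]
```

View pics/s3d.png

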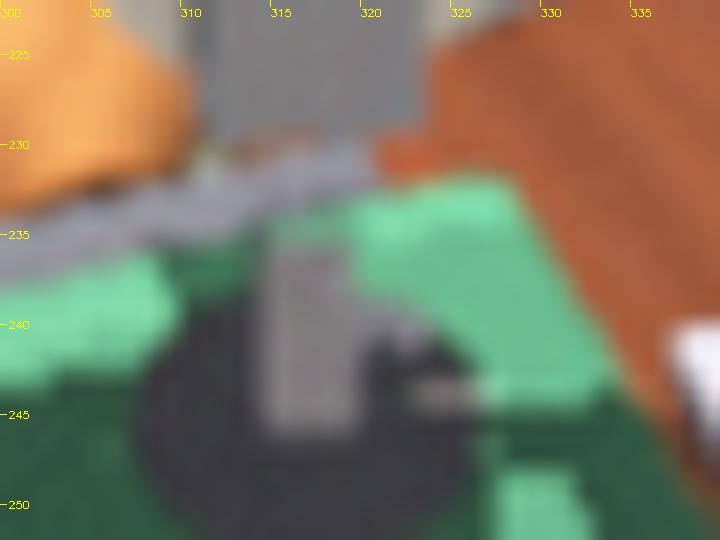

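View pics/s0d.png

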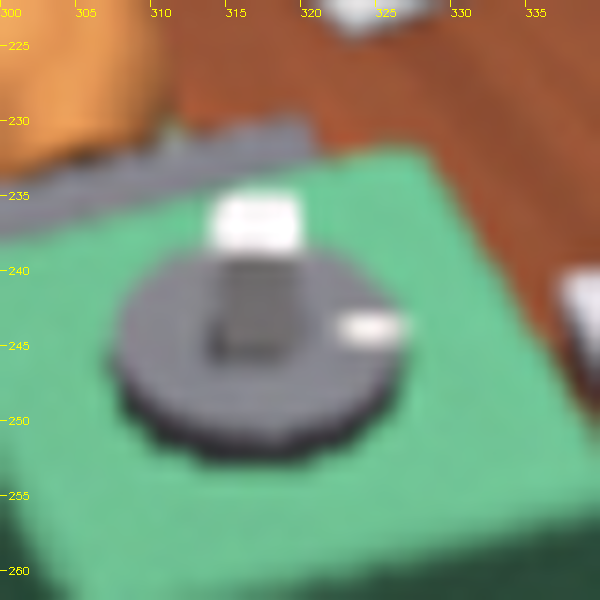

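The hub is centred over the shaft to within about 1 mm in the side view. Its face midline is at u≈317.0, the shaft's at 316.7, and the yaw matches. Lowering to just above the shaft.

```bash
python3 -m jog '[0,0,-1.5,0, 0,0,-1.2,0, 0,0,-0.8,0, 0,0,-0.4,0, 0,0,0,0]'; python3 - <<'E'
from h import *
im,d=arm.get_image("side");cv2.imwrite("pics/s4.png",im[...,::-1]);crop("pics/s4.png","pics/s4c.png",300,210,340,252,14,5)
E
```

```text
t: 8.05
tcp_pos: [0.5433, -0.0261, 0.1635]
tcp_rot: [[0.929, -0.0, 0.371], [-0.371, 0.0, 0.929], [-0.0, -1.0, -0.0]]
force: [-0.1, 0.2, -2.3]
gripper_width: 0.0357
```

View pics/s4c.png

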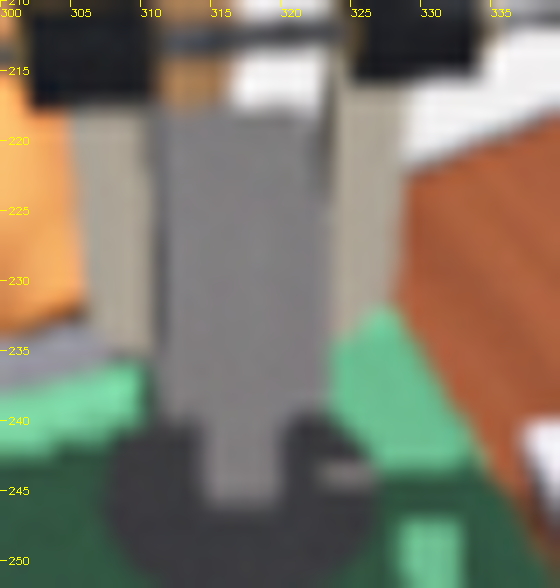

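Hub midline is at u≈316.85 and the shaft's at 316.8, so they're lined up. Easing it down.

```bash
python3 -m jog '[0,0,-0.15,0, 0,0,-0.15,0, 0,0,-0.15,0, 0,0,-0.1,0, 0,0,-0.1,0, 0,0,-0.1,0, 0,0,0,0]'
```

```text
t: 8.98
tcp_pos: [0.5433, -0.0262, 0.1561]
tcp_rot: [[0.929, -0.0, 0.371], [-0.371, -0.0, 0.929], [-0.0, -1.0, -0.0]]
force: [0.1, 0.3, -2.6]
gripper_width: 0.0355
```

```bash
python3 -m jog '[0,0,-0.1,0, 0,0,-0.1,0, 0,0,-0.1,0, 0,0,-0.1,0, 0,0,0,0]'; python3 -c "
from plant import arm; print(arm.read_state()['wrist_torque'])"
```

```text
t: 9.6
tcp_pos: [0.5436, -0.0261, 0.1522]
tcp_rot: [[0.929, 0.001, 0.371], [-0.371, 0.0, 0.929], [0.001, -1.0, 0.0]]
force: [2.9, 1.2, -1.7]
gripper_width: 0.0361
[ 0.09721902 -0.45909669 -0.0586305 ]
```

```bash
python3 -m jog '[0.05,0.02,-0.1,0, 0,0,-0.1,0, 0,0,-0.1,0, 0,0,-0.1,0, 0,0,0,0]'; python3 -c "
from plant import arm; print(arm.read_state()['wrist_torque'])"
```

```text
t: 10.22
tcp_pos: [0.5438, -0.026, 0.148]
tcp_rot: [[0.929, -0.0, 0.371], [-0.371, -0.0, 0.929], [-0.0, -1.0, -0.0]]
force: [1.7, 0.5, -2.8]
gripper_width: 0.0355
[-0.12280169 -0.31846908 -0.03451449]
```

```bash
python3 -m jog '[0.04,0.01,-0.15,0, 0,0,-0.15,0, 0,0,-0.15,0, 0,0,-0.15,0, 0,0,-0.15,0, 0,0,-0.1,0, 0,0,0,0]'; python3 -c "
from plant import arm; print(arm.read_state()['wrist_torque'])"
```

```text
t: 11.1
tcp_pos: [0.5441, -0.0259, 0.1395]
tcp_rot: [[0.929, -0.0, 0.371], [-0.371, 0.0, 0.929], [-0.0, -1.0, -0.0]]
force: [-0.2, -0.7, -2.4]
gripper_width: 0.0358
[-0.12606963  0.08507549  0.02192117]
```

```bash
python3 -m jog '[0,0,-0.15,0, 0,0,-0.15,0, 0,0,-0.15,0, 0,0,-0.15,0, 0,0,-0.1,0, 0,0,-0.1,0, 0,0,-0.1,0, 0,0,0,0]'; python3 -c "
from plant import arm; print(arm.read_state()['wrist_torque'])"
```

```text
t: 12.1
tcp_pos: [0.5441, -0.0259, 0.1306]
tcp_rot: [[0.929, -0.0, 0.371], [-0.371, 0.0, 0.929], [-0.0, -1.0, -0.0]]
force: [0.5, -0.1, -3.1]
gripper_width: 0.0359
[-0.13107496  0.07426424  0.02270836]
```

```bash
python3 -m jog '[0,0,-0.1,0, 0,0,-0.05,0, 0,0,-0.05,0, 0,0,-0.05,0, 0,0,0,0]'
```

```text
t: 12.72
tcp_pos: [0.5442, -0.0259, 0.1285]
tcp_rot: [[0.929, 0.0, 0.371], [-0.371, -0.0, 0.929], [0.0, -1.0, 0.0]]
force: [-3.6, 0.3, 4.7]
gripper_width: 0.0358
```

It is seated: contact came at TCP z 0.1285, and I predicted 0.1286. Opening, then sliding along the arm to straddle the wooden grip.

```bash
python3 -m jog '[0,0,0,0, 0,0,0,0, 0,0,0,0, 0,0,0,0, 0,0,0,0]' 0; python3 - <<'E'
from h import *
im,d=arm.get_image("side");cv2.imwrite("pics/s5.png",im[...,::-1]);crop("pics/s5.png","pics/s5c.png",280,180,360,270,8)
E
```

```text
t: 13.35
tcp_pos: [0.5442, -0.0259, 0.1281]
tcp_rot: [[0.929, 0.0, 0.371], [-0.371, -0.0, 0.929], [0.0, -1.0, -0.0]]
force: [-0.3, -0.1, 0.7]
gripper_width: 0.0814
```

View pics/s5c.png

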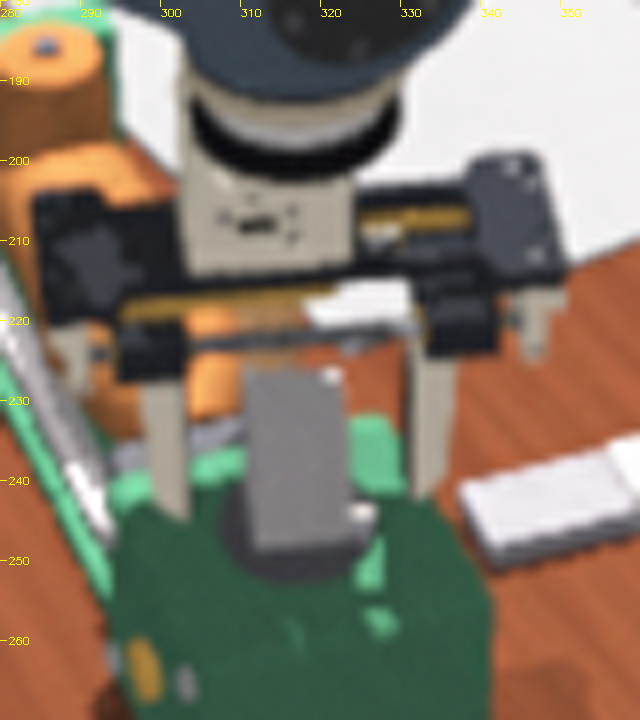

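The hub stands on the collar (side view foot row ~248) and the fingers are clear. Moving to the grip.

```bash
python3 -m jog '[0,0,0.74,0, 0.74,1.86,0,0, 0.74,1.86,0,0, 0.74,1.86,0,0, 0.75,1.86,0,0, 0,0,0,0, 0,0,0,0]' 0; python3 -m jog '[0,0,0,0, 0,0,0,0, 0,0,0,0, 0,0,0,0, 0,0,0,0, 0,0,0,0, 0,0,0,0]' 1 20; python3 - <<'E'
from h import *
print(arm.read_state()['wrist_torque'])
im,d=arm.get_image("side");cv2.imwrite("pics/s6.png",im[...,::-1]);crop("pics/s6.png","pics/s6c.png",280,170,360,260,8)
E
```

```text
t: 14.28
tcp_pos: [0.5737, 0.0484, 0.1354]
tcp_rot: [[0.929, -0.0, 0.371], [-0.371, -0.0, 0.929], [-0.0, -1.0, -0.0]]
force: [0.8, -0.2, 0.3]
gripper_width: 0.093
t: 15.15
tcp_pos: [0.5739, 0.0486, 0.1355]
tcp_rot: [[0.929, 0.0, 0.371], [-0.371, 0.0, 0.929], [0.0, -1.0, 0.0]]
force: [0.7, 0.1, -0.5]
gripper_width: 0.0276
[-0.07305834  0.08284972 -0.00874972]
```

View pics/s6c.png

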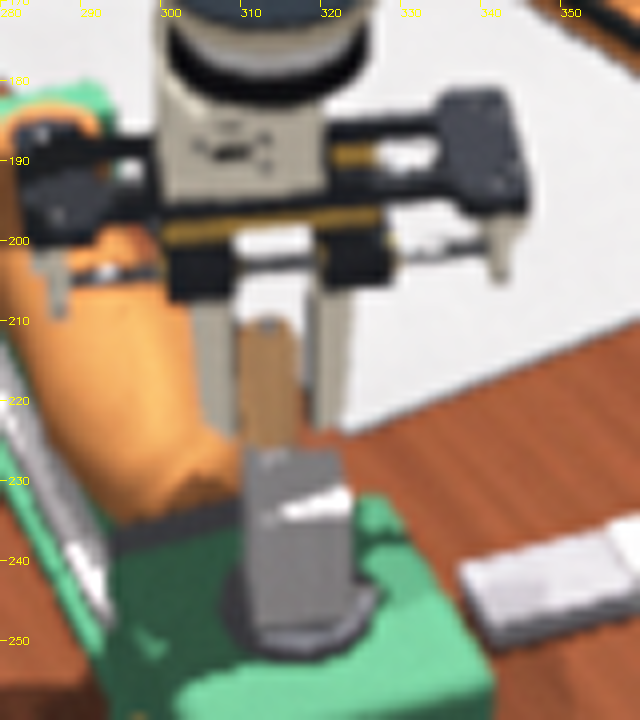

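```bash
python3 - <<'E'
import numpy as np
a=np.deg2rad(68.2-12*np.arange(31));p=np.round(8*np.c_[np.cos(a),np.sin(a)],2);d=np.diff(p,axis=0)
for k in range(30): print(k+1,round(68.2-12*(k+1),1),"%.2f,%.2f,0,0"%tuple(d[k]))
E
python3 -m jog '[0,0,0,0]' 1 20
```

```text
1 56.2 1.48,-0.78,0,0
2 44.2 1.29,-1.07,0,0
3 32.2 1.03,-1.32,0,0
4 20.2 0.74,-1.50,0,0
5 8.2 0.41,-1.62,0,0
6 -3.8 0.06,-1.67,0,0
7 -15.8 -0.28,-1.65,0,0
8 -27.8 -0.62,-1.55,0,0
9 -39.8 -0.93,-1.39,0,0
10 -51.8 -1.20,-1.17,0,0
11 -63.8 -1.42,-0.89,0,0
12 -75.8 -1.57,-0.58,0,0
13 -87.8 -1.65,-0.23,0,0
14 -99.8 -1.67,0.11,0,0
15 -111.8 -1.61,0.45,0,0
16 -123.8 -1.48,0.78,0,0
17 -135.8 -1.29,1.07,0,0
18 -147.8 -1.03,1.32,0,0
19 -159.8 -0.74,1.50,0,0
20 -171.8 -0.41,1.62,0,0
21 -183.8 -0.06,1.67,0,0
22 -195.8 0.28,1.65,0,0
23 -207.8 0.62,1.55,0,0
24 -219.8 0.93,1.39,0,0
25 -231.8 1.20,1.17,0,0
26 -243.8 1.42,0.89,0,0
27 -255.8 1.57,0.58,0,0
28 -267.8 1.65,0.23,0,0
29 -279.8 1.67,-0.11,0,0
30 -291.8 1.61,-0.45,0,0
t: 15.32
tcp_pos: [0.5739, 0.0486, 0.1355]
tcp_rot: [[0.929, 0.0, 0.371], [-0.371, -0.0, 0.929], [0.0, -1.0, 0.0]]
force: [-0.3, 1.3, 0.8]
gripper_width: 0.0247
```

```bash
cat > w.py <<'E'
from h import *
s=arm.read_state();c=np.array([.5442,-.0259]);r=s["tcp_pos"][:2]-c;R=np.linalg.norm(r);e=r/R;F=np.array(s["force"])
t=np.array([e[1],-e[0]]) # clockwise dir
print("ang %.1f R %.4f z %.4f | Frad %.1f  Fcw %.1f Fz %.1f"%(np.rad2deg(np.arctan2(r[1],r[0])),R,s["tcp_pos"][2],F[:2]@e,F[:2]@t,F[2]),np.round(s["wrist_torque"],2))
E
python3 -m jog '[1.48,-0.78,0,0, 1.29,-1.07,0,0, 1.03,-1.32,0,0, 0.74,-1.50,0,0, 0.41,-1.62,0,0]'; python3 w.py
```

```text
t: 15.95
tcp_pos: [0.6238, -0.0155, 0.1355]
tcp_rot: [[0.929, 0.0, 0.371], [-0.371, 0.0, 0.929], [0.0, -1.0, 0.0]]
force: [-1.8, 3.2, -0.7]
gripper_width: 0.0245
ang 7.5 R 0.0803 z 0.1355 | Frad -1.3  Fcw -3.4 Fz -0.7 [ 0.56  0.51 -0.03]
```

It turns freely: about 3.4 N tangential and little radial force. Winding on.

```bash
python3 -m jog '[0.06,-1.67,0,0, -0.28,-1.65,0,0, -0.62,-1.55,0,0, -0.93,-1.39,0,0, -1.20,-1.17,0,0, -1.42,-0.89,0,0, -1.57,-0.58,0,0, -1.65,-0.23,0,0, -1.67,0.11,0,0, -1.61,0.45,0,0]'; python3 w.py
```

```text
t: 17.2
tcp_pos: [0.5137, -0.1, 0.1356]
tcp_rot: [[0.929, 0.001, 0.371], [-0.371, 0.0, 0.929], [0.001, -1.0, 0.001]]
force: [7.6, 8.5, -4.3]
gripper_width: 0.0248
ang -112.4 R 0.0801 z 0.1356 | Frad -10.7  Fcw -3.8 Fz -4.3 [ 1.42 -1.23 -0.06]
```

```bash
python3 -m jog '[-1.44,0.87,0,0, -1.29,1.07,0,0, -1.03,1.32,0,0, -0.74,1.50,0,0, -0.41,1.62,0,0]'; python3 w.py
```

```text
t: 17.82
tcp_pos: [0.4649, -0.0353, 0.1356]
tcp_rot: [[0.929, -0.0, 0.371], [-0.371, -0.0, 0.929], [-0.0, -1.0, -0.0]]
force: [4.8, -2.9, -2.4]
gripper_width: 0.0241
ang -173.2 R 0.0798 z 0.1356 | Frad -4.5  Fcw -3.4 Fz -2.4 [-0.62 -0.82  0.02]
```

```bash
python3 -m jog '[-0.02,1.67,0,0, 0.28,1.65,0,0, 0.62,1.55,0,0, 0.93,1.39,0,0, 1.20,1.17,0,0, 1.42,0.89,0,0, 1.57,0.58,0,0, 1.65,0.23,0,0, 1.67,-0.11,0,0, 1.61,-0.45,0,0]'; python3 w.py
```

```text
t: 19.08
tcp_pos: [0.5745, 0.0493, 0.1349]
tcp_rot: [[0.929, -0.004, 0.371], [-0.371, -0.001, 0.929], [-0.003, -1.0, -0.002]]
force: [-9.2, -11.0, 2.9]
gripper_width: 0.0243
ang 68.1 R 0.0811 z 0.1349 | Frad -13.7  Fcw -4.4 Fz 2.9 [-2.    1.54 -0.  ]
```

One turn done. The radial pull is about 14 N, so I'll ease inwards by 1 mm or so and carry on.

```bash
python3 -m jog '[1.44,-0.88,0,0, 1.28,-1.07,0,0, 1.03,-1.32,0,0, 0.74,-1.50,0,0, 0.40,-1.62,0,0, 0.06,-1.67,0,0, -0.28,-1.63,0,0, -0.62,-1.53,0,0, -0.93,-1.37,0,0]'; python3 w.py
```

```text
t: 20.2
tcp_pos: [0.6056, -0.0775, 0.1356]
tcp_rot: [[0.929, 0.001, 0.371], [-0.371, -0.0, 0.929], [0.001, -1.0, 0.0]]
force: [-0.3, 4.3, -1.1]
gripper_width: 0.0245
ang -40.1 R 0.0802 z 0.1356 | Frad -3.0  Fcw -3.1 Fz -1.1 [0.76 0.15 0.  ]
```

Now 1.3 turns. I'll go on to about 1.6 turns, then take shorter chunks.

```bash
python3 -m jog '[-1.20,-1.15,0,0, -1.42,-0.87,0,0, -1.57,-0.56,0,0, -1.65,-0.21,0,0, -1.67,0.13,0,0, -1.60,0.46,0,0, -1.48,0.78,0,0, -1.28,1.07,0,0]'; python3 w.py
```

```text
t: 21.2
tcp_pos: [0.4861, -0.0805, 0.1357]
tcp_rot: [[0.929, 0.0, 0.371], [-0.371, -0.001, 0.929], [0.001, -1.0, -0.001]]
force: [3.6, -0.8, -2.2]
gripper_width: 0.025
ang -136.8 R 0.0797 z 0.1357 | Frad -2.0  Fcw -3.1 Fz -2.2 [-0.2  -0.66 -0.06]
```

```bash
python3 -m jog '[-1.02,1.32,0,0, -0.73,1.50,0,0, -0.40,1.61,0,0]'; python3 w.py
```

```text
t: 21.58
tcp_pos: [0.4649, -0.0348, 0.1355]
tcp_rot: [[0.929, -0.001, 0.371], [-0.371, -0.0, 0.929], [-0.001, -1.0, -0.0]]
force: [2.9, -3.6, -0.7]
gripper_width: 0.0242
ang -173.6 R 0.0798 z 0.1355 | Frad -2.5  Fcw -3.9 Fz -0.7 [-0.66 -0.5   0.02]
```

```bash
python3 -m jog '[-0.06,1.67,0,0]'; python3 w.py
```

```text
t: 21.7
tcp_pos: [0.4647, -0.0179, 0.1356]
tcp_rot: [[0.929, -0.0, 0.371], [-0.371, -0.0, 0.929], [-0.0, -1.0, -0.0]]
force: [3.5, -4.8, -1.8]
gripper_width: 0.0245
ang 174.2 R 0.0799 z 0.1356 | Frad -4.0  Fcw -4.4 Fz -1.8 [-0.75 -0.49 -0.02]
```

```bash
python3 -m jog '[0.28,1.65,0,0]'; python3 w.py
```

```text
t: 21.82
tcp_pos: [0.4681, -0.0013, 0.1356]
tcp_rot: [[0.929, 0.0, 0.371], [-0.371, -0.0, 0.929], [0.0, -1.0, 0.0]]
force: [3.5, -4.5, -1.4]
gripper_width: 0.0241
ang 162.1 R 0.0800 z 0.1356 | Frad -4.7  Fcw -3.2 Fz -1.4 [-0.98 -0.66  0.04]
```

```bash
python3 -m jog '[0.65,1.53,0,0]'; python3 w.py;  python3 -m jog '[0,0,0,0]'; python3 w.py
```

```text
t: 21.95
tcp_pos: [0.4748, 0.014, 0.1355]
tcp_rot: [[0.929, -0.0, 0.371], [-0.371, -0.0, 0.929], [0.0, -1.0, -0.0]]
force: [2.1, -4.9, -1.7]
gripper_width: 0.0248
ang 150.1 R 0.0801 z 0.1355 | Frad -4.3  Fcw -3.2 Fz -1.7 [-1.12 -0.52 -0.04]
t: 22.08
tcp_pos: [0.4749, 0.014, 0.1354]
tcp_rot: [[0.929, 0.0, 0.37], [-0.37, 0.0, 0.929], [-0.0, -1.0, 0.0]]
force: [0.7, -1.5, 1.7]
gripper_width: 0.0247
ang 150.1 R 0.0799 z 0.1354 | Frad -1.3  Fcw -1.0 Fz 1.7 [-0.26  0.07 -0.02]
```

```bash
python3 -m jog '[0.93,1.38,0,0]'; python3 w.py
```

```text
t: 22.2
tcp_pos: [0.4835, 0.0265, 0.1355]
tcp_rot: [[0.928, -0.001, 0.371], [-0.371, -0.0, 0.928], [-0.001, -1.0, -0.001]]
force: [2.6, -6.7, -0.6]
gripper_width: 0.0247
ang 139.2 R 0.0802 z 0.1355 | Frad -6.3  Fcw -3.4 Fz -0.6 [-1.19 -0.34 -0.01]
```

```bash
python3 -m jog '[1.20,1.15,0,0]'; python3 w.py
```

```text
t: 22.32
tcp_pos: [0.496, 0.0384, 0.1355]
tcp_rot: [[0.929, -0.001, 0.371], [-0.371, -0.0, 0.929], [-0.0, -1.0, -0.0]]
force: [2.0, -8.4, -2.1]
gripper_width: 0.0248
ang 126.8 R 0.0804 z 0.1355 | Frad -7.9  Fcw -3.4 Fz -2.1 [-1.59 -0.22 -0.  ]
```

```bash
python3 -m jog '[1.46,0.82,0,0]'; python3 w.py
```

```text
t: 22.45
tcp_pos: [0.5106, 0.0471, 0.1354]
tcp_rot: [[0.929, -0.001, 0.371], [-0.371, 0.0, 0.929], [-0.001, -1.0, -0.0]]
force: [-1.6, -4.6, 1.2]
gripper_width: 0.0246
ang 114.7 R 0.0803 z 0.1354 | Frad -3.5  Fcw -3.3 Fz 1.2 [-1.03  0.32  0.02]
```

```bash
python3 -m jog '[1.57,0.54,0,0]'; python3 w.py
```

```text
t: 22.58
tcp_pos: [0.5264, 0.0525, 0.1354]
tcp_rot: [[0.929, -0.001, 0.371], [-0.371, 0.0, 0.929], [-0.001, -1.0, -0.0]]
force: [-2.5, -5.9, 1.2]
gripper_width: 0.0249
ang 102.8 R 0.0804 z 0.1354 | Frad -5.2  Fcw -3.8 Fz 1.2 [-1.16  0.45 -0.02]
```

```bash
python3 -m jog '[1.65,0.20,0,0]'; python3 w.py
```

```text
t: 22.7
tcp_pos: [0.5428, 0.0546, 0.1353]
tcp_rot: [[0.929, -0.002, 0.371], [-0.371, 0.001, 0.929], [-0.002, -1.0, -0.0]]
force: [-3.7, -4.6, 0.9]
gripper_width: 0.0245
ang 91.0 R 0.0805 z 0.1353 | Frad -4.5  Fcw -3.7 Fz 0.9 [-0.97  0.72 -0.  ]
```

```bash
python3 -m jog '[1.67,-0.14,0,0]'; python3 w.py
```

```text
t: 22.82
tcp_pos: [0.5596, 0.0532, 0.1353]
tcp_rot: [[0.929, -0.002, 0.371], [-0.371, 0.001, 0.929], [-0.002, -1.0, 0.0]]
force: [-4.2, -3.5, 0.6]
gripper_width: 0.0247
ang 79.0 R 0.0806 z 0.1353 | Frad -4.2  Fcw -3.5 Fz 0.6 [-0.82  0.86 -0.  ]
```

```bash
python3 -m jog '[1.60,-0.48,0,0]'; python3 w.py
```

```text
t: 22.95
tcp_pos: [0.5756, 0.0483, 0.1353]
tcp_rot: [[0.929, -0.002, 0.371], [-0.371, 0.001, 0.929], [-0.002, -1.0, 0.0]]
force: [-4.7, -2.1, 0.8]
gripper_width: 0.0245
ang 67.1 R 0.0806 z 0.1353 | Frad -3.8  Fcw -3.5 Fz 0.8 [-0.59  0.99  0.02]
```

```bash
python3 -m jog '[1.47,-0.80,0,0]'; python3 w.py
```

```text
t: 23.08
tcp_pos: [0.5903, 0.0403, 0.1353]
tcp_rot: [[0.929, -0.002, 0.371], [-0.371, 0.001, 0.929], [-0.002, -1.0, 0.0]]
force: [-6.1, -1.6, 1.6]
gripper_width: 0.0248
ang 55.2 R 0.0806 z 0.1353 | Frad -4.8  Fcw -4.1 Fz 1.6 [-0.4   1.12  0.01]
```

```bash
python3 -m jog '[1.27,-1.08,0,0]'; python3 w.py
```

```text
t: 23.2
tcp_pos: [0.603, 0.0291, 0.1353]
tcp_rot: [[0.929, -0.001, 0.371], [-0.371, 0.001, 0.929], [-0.001, -1.0, 0.0]]
force: [-6.1, -0.6, 1.3]
gripper_width: 0.0246
ang 43.1 R 0.0806 z 0.1353 | Frad -4.9  Fcw -3.8 Fz 1.3 [0.01 1.22 0.06]
```

```bash
python3 -m jog '[0,0,0,0]'; python3 w.py; python3 - <<'E'
from h import *
im,d=arm.get_image("side");cv2.imwrite("pics/s7.png",im[...,::-1]);crop("pics/s7.png","pics/s7c.png",260,170,350,260,8)
E
```

```text
t: 23.32
tcp_pos: [0.6033, 0.0285, 0.1354]
tcp_rot: [[0.928, 0.0, 0.372], [-0.372, 0.001, 0.928], [0.0, -1.0, 0.001]]
force: [-1.1, 2.0, 2.7]
gripper_width: 0.0247
ang 42.6 R 0.0804 z 0.1354 | Frad 0.6  Fcw -2.2 Fz 2.7 [0.33 0.33 0.02]
```

View pics/s7c.png

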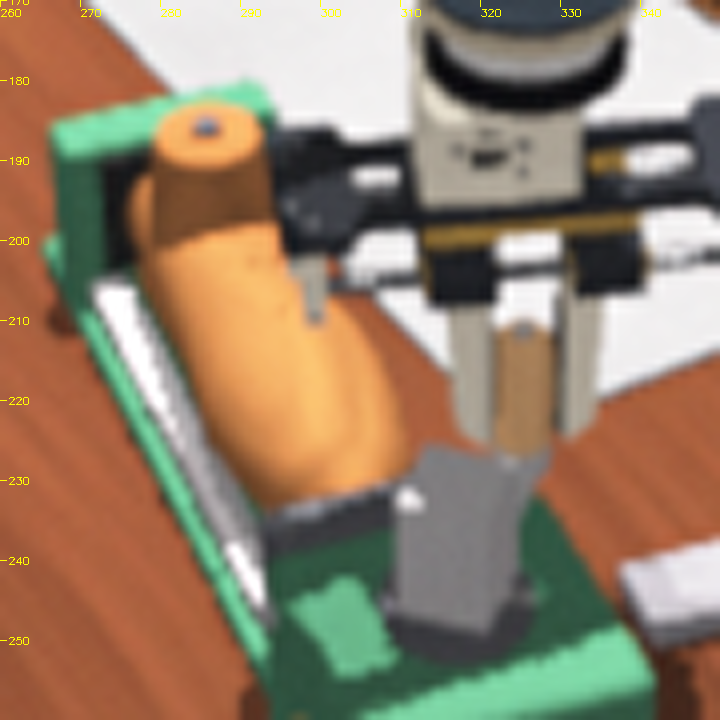

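The jaw looks about at the toe (side ~(303,231)), but the crank isn't firm yet (2–4 N). Continuing in steps.

```bash
python3 -m jog '[1.03,-1.32,0,0]'; python3 w.py
```

```text
t: 23.5
tcp_pos: [0.6121, 0.0171, 0.1354]
tcp_rot: [[0.929, -0.001, 0.37], [-0.37, 0.002, 0.929], [-0.002, -1.0, 0.001]]
force: [-7.5, 8.8, 1.9]
gripper_width: 0.0246
ang 32.4 R 0.0804 z 0.1354 | Frad -1.6  Fcw -11.4 Fz 1.9 [1.49 1.53 0.02]
```

```bash
python3 -m jog '[0.40,-0.72,0,0]'; python3 w.py
```

```text
t: 23.62
tcp_pos: [0.6161, 0.01, 0.1353]
tcp_rot: [[0.929, -0.002, 0.371], [-0.371, 0.003, 0.929], [-0.003, -1.0, 0.002]]
force: [-6.4, 13.0, 3.1]
gripper_width: 0.0244
ang 26.5 R 0.0803 z 0.1353 | Frad 0.1  Fcw -14.5 Fz 3.1 [2.29 1.41 0.01]
```

It went firm: 11.4 N, then 14.5 N at the grip, below the 22 N limit. Stopping here. I'll check that it holds while still.

```bash
python3 -m jog '[0,0,0,0, 0,0,0,0]'; python3 w.py
```

```text
t: 23.88
tcp_pos: [0.6159, 0.0102, 0.1354]
tcp_rot: [[0.929, -0.002, 0.371], [-0.371, 0.003, 0.929], [-0.003, -1.0, 0.002]]
force: [-4.9, 10.3, 2.3]
gripper_width: 0.0246
ang 26.7 R 0.0803 z 0.1354 | Frad 0.3  Fcw -11.4 Fz 2.3 [1.76 1.09 0.06]
```

It holds at 11.4 N static, so it is firm. I'll let the spring relax gently before releasing.

```bash
python3 -m jog '[-0.43,0.72,0,0, -0.48,0.69,0,0, 0,0,0,0]'; python3 w.py
```

```text
t: 24.25
tcp_pos: [0.6071, 0.024, 0.1355]
tcp_rot: [[0.929, -0.001, 0.37], [-0.37, 0.001, 0.929], [-0.001, -1.0, 0.001]]
force: [-2.3, 6.3, 1.5]
gripper_width: 0.0246
ang 38.4 R 0.0803 z 0.1355 | Frad 2.2  Fcw -6.4 Fz 1.5 [ 1.    0.55 -0.03]
```

```bash
python3 -m jog '[-0.54,0.62,0,0, 0,0,0,0]'; python3 w.py; python3 -m jog '[-0.3,0.3,0,0, 0,0,0,0]'; python3 w.py
```

```text
t: 24.5
tcp_pos: [0.6022, 0.0295, 0.1357]
tcp_rot: [[0.929, 0.001, 0.37], [-0.37, 0.0, 0.929], [0.001, -1.0, 0.001]]
force: [1.4, 4.9, 0.1]
gripper_width: 0.0242
ang 43.7 R 0.0802 z 0.1357 | Frad 4.4  Fcw -2.6 Fz 0.1 [0.77 0.01 0.03]
t: 24.75
tcp_pos: [0.5997, 0.0319, 0.1358]
tcp_rot: [[0.929, 0.001, 0.371], [-0.371, 0.0, 0.929], [0.001, -1.0, 0.001]]
force: [3.4, 4.1, 0.5]
gripper_width: 0.0248
ang 46.2 R 0.0801 z 0.1358 | Frad 5.3  Fcw -0.4 Fz 0.5 [ 0.7  -0.29  0.01]
```

The spring is unloaded. Releasing and going straight up.

```bash
python3 -m jog '[0,0,0,0, 0,0,0,0, 0,0,0,0, 0,0,0,0, 0,0,0,0]' 0; python3 -m jog '[0,0,1.5,0, 0,0,3,0, 0,0,4,0, 0,0,4,0, -2,4,4,0, -4,4,2,0, -4,4,2,0, -4,4,0,0, -4,4,0,0, -4,4,0,0, -4,4,0,0, -4,4,0,0, 0,0,0,0]'; python3 - <<'E'
from h import *
for n,b in(("side",(260,170,360,270)),("top",(270,180,360,270))):
    im,d=arm.get_image(n);cv2.imwrite(f"pics/{n}8.png",im[...,::-1]);crop(f"pics/{n}8.png",f"pics/{n}8c.png",*b,6);np.save(n+"8.npy",d)
E
```

```text
t: 25.38
tcp_pos: [0.5994, 0.0316, 0.1355]
tcp_rot: [[0.929, -0.0, 0.371], [-0.371, -0.0, 0.929], [-0.0, -1.0, -0.0]]
force: [-0.1, -0.5, 0.7]
gripper_width: 0.0703
t: 27.0
tcp_pos: [0.2971, 0.3534, 0.3417]
tcp_rot: [[0.93, 0.001, 0.367], [-0.367, 0.001, 0.93], [0.0, -1.0, 0.001]]
force: [0.5, 0.1, -0.2]
gripper_width: 0.0933
```

View pics/side8c.png

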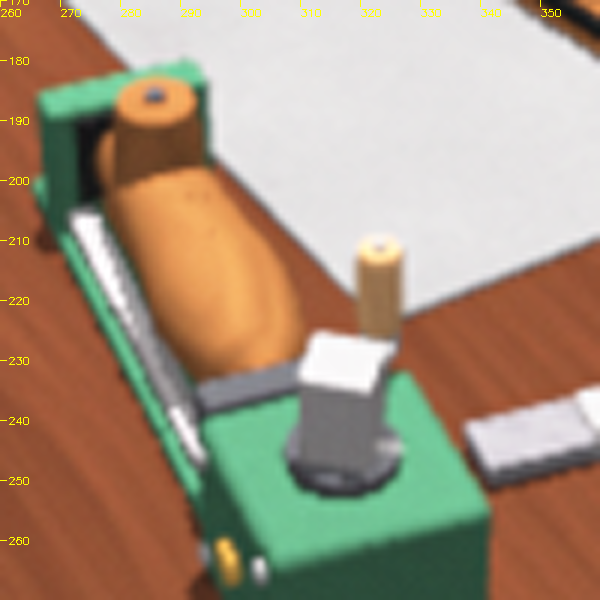

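View pics/top8.png

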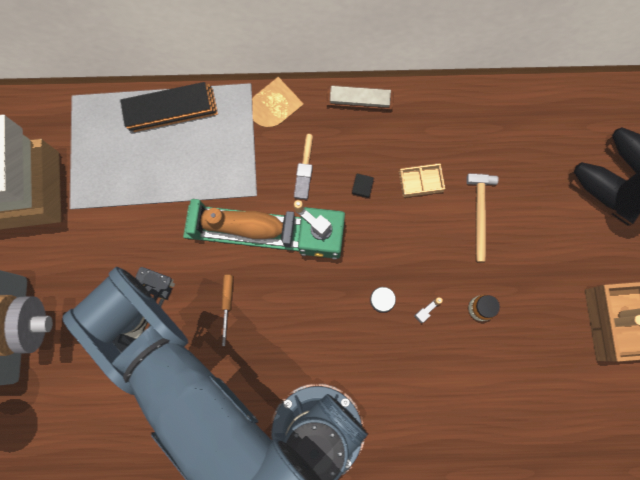

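```bash
python3 - <<'E'
import cv2,numpy as np
from h import crop
crop("pics/top0.png","pics/a.png",265,200,335,250,10);crop("pics/top8.png","pics/b.png",265,200,335,250,10)
a=cv2.imread("pics/a.png");b=cv2.imread("pics/b.png");o=np.vstack([a,b]);cv2.imwrite("pics/ab.png",cv2.resize(o,(560,800))[:, :][0:800]) 
cv2.imwrite("pics/ab.png",cv2.resize(o,(420,600)))
cv2.imwrite("pics/b8.png",b)
E
```

```text
(no output)
```

View pics/ab.png

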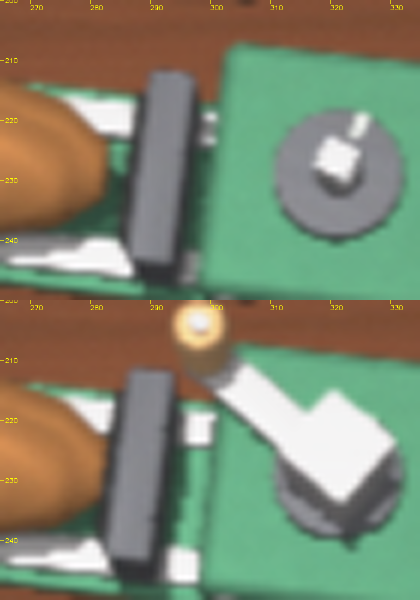

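View pics/b8.png

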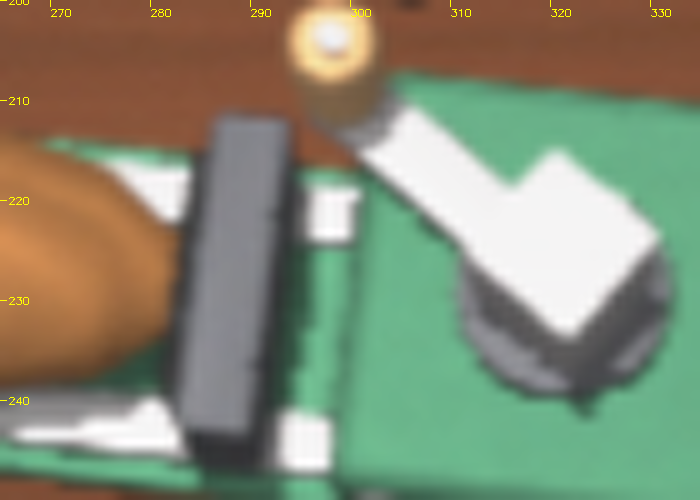

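The jaw moved about 4 px (~10 mm) and now touches the toe (top ~(283,228)). Checking how far down the crank is seated.

```bash
python3 - <<'E'
from h import *
d=np.load("top8.npy");ds=np.load("side8.npy")
for p in [(321,223),(322,228),(318,227),(318,222)]: print("top",np.round(dep("top",d,*p),4))
for p in [(316,231),(319,230),(320,233)]: print("side",np.round(dep("side",ds,*p),4))
print("head top",np.round(dep("top",d,306,240),4),"orig shaft top depth .1440")
for z in(.171,.176): print(z,proj("side",[.5442,-.0259,z]),proj("top",[.5442,-.0259,z]))
s=arm.read_state();print(s["t"],np.abs(s["joint_velocities"]).max())
E
```

```text
top [ 0.5463 -0.0272  0.1726]
top [ 0.5329 -0.0295  0.1722]
top [ 0.5368 -0.019   0.1676]
top [ 0.5478 -0.0194  0.1787]
side [ 0.5381 -0.0312  0.1724]
side [ 0.5478 -0.0319  0.1728]
side [ 0.5461 -0.0411  0.1688]
head top [0.5139 0.015  0.1105] orig shaft top depth .1440
0.171 [316.94878162 229.68931238] [320.53716959 223.9341267 ]
0.176 [316.94343156 228.40205806] [320.5164505  223.51780598]
27.1 0.037098323087325934
```

The hub top is at about 0.172 m and its centre is on side row 229.7. Both match the fully seated height of 0.171 m. Handing in.

```bash
python3 -m jog '[0,0,0,0, 0,0,0,0]'; python3 -c "
from plant import arm; print(arm.sign_off())"
```

```text
t: 27.35
tcp_pos: [0.3002, 0.351, 0.3406]
tcp_rot: [[0.928, 0.0, 0.373], [-0.373, -0.0, 0.928], [0.0, -1.0, 0.0]]
force: [-0.3, -0.3, -0.6]
gripper_width: 0.0929
the job is handed in; nothing more can be done
None
```

The last is clamped. I fitted the larger crank onto the shaft in small steps, with under 6 N of contact force. I then wound it clockwise by its grip for about 2.1 turns, until it went firm. The job was handed in at 27.4 s.

- **Firmness:** the force at the grip rose from about 3.5 N to a peak reading of 14.5 N, below the 22 N overstrain limit. It held at 11.4 N with the arm still. I let the spring relax to about 0 N before letting go.
- **Jaw:** the pictures show the facing touching the toe of the last, after about 10 mm of travel.
- **Crank:** the side and depth views put the hub top at about 0.172 m, against 0.171 m when fully seated. The single depth readings scattered by several millimetres, from 0.168 to 0.179 m.
- **Other things on the bench:** they look unmoved in the final top view, judged by eye.
- **Circle not quite true:** while winding, the path was up to about 1 mm off, which gave brief sideways pulls of up to 14 N at the grip. I corrected it as I went.

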